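# Set out the thread tray

### The arm

A 6-joint arm with a two-finger parallel gripper is mounted at the origin on the work surface. World frame = base frame: x ahead of the robot, y to its left, z up, the work surface at z = 0. Lengths are in m, angles in rad, forces in N, time in s.
With the tool pointing down it reaches from about 0.35 to 0.975 m from the base axis. Payload 4.9 kg.
Tool frame: the origin (TCP) lies at the very end of the fingers, on their centre line; the grasp point (between the pads) lies ctrl.grip_point_offset behind it (ctrl.grip_point_offset is the distance from the TCP to the grasp point, in m); z points along the fingers, y is the line along which they close (so a half turn about z gives the same grasp; the last joint's range is limited). The gripper opens to 85 mm and grips with 20 to 120 N. Pads are 22 mm wide; open, the fingers measure 114 mm over their backs; the gripper's body (76 mm by 85 mm) begins 54 mm behind the grasp point. The pads swing forward as they close: fully open they stand 13 mm farther back than shut.
Start: joints at [1.194, 0.053, 1.613, -0, 1.476, -0.119], TCP at [0.159, 0.604, 0.231] pointing down, gripper open.
Joint ranges: [-3.01, 3.01], [-1.01, 2.22], [0.06, 2.58], [-1.02, 4.17], [0.09, 2.62], [-3.14, 3.14]. Speed limits (rad/s): [2.57, 2.57, 3.14, 3.14, 3.14, 3.14].

### API

Orientations are given as a rotation vector (axis times angle).
In Python, from station import ctrl gives the robot as it stands. The module is installed in compiled form; this text tells all that it offers.
- The arm moves only by the tool drive_tool, never from a script. Its argument "steps" is a list of rows, each an object with "translation": the shift along the tool's x, y, z normalised to -1 to 1, where 1 is 4 cm, a list of three; "angular": the turn, a rotation vector about the tool's x, y, z normalised to -1 to 1, where 1 is 8 degrees, a list of three; "gripper": the opening, from 0 (shut) to 1 (fully open). In form: [{"translation": [dx, dy, dz], "angular": [wx, wy, wz], "gripper": gripper}, ...]. A call has 1 to 8 rows; each row shifts and turns the commanded pose from where the row before left it, along the tool's axes as they then stand; what a row does not reach is not made up. A row lasts 1/8 s, in which the tool goes at most 62.5 mm and 10.7 degrees, less where a joint would pass 70% of its speed; a pose out of reach is approached as far as the arm can. A call with a number of a shift or a turn outside -1 to 1 is refused whole. A call with a gripper value outside its range is refused whole. The fingers move at their own pace and stop on an object; "force" is the grip in N (left out, the last holds). Time passes only in rows, so rows that do not move let the fingers close. It gives the time, the measured TCP pose, the force, the opening and the grip force at its end, in the units of the state.
- ctrl.get_obs(): the state, without advancing time (a new reading comes with each control period).
- ctrl.get_image(name): name is "scene" or "top"; returns a dict with "color" (400x640x3 uint8, red, green, blue), "depth" (400x640 float32, m along the optical axis (not along the pixel's ray), 0 where there is no reading), "fx", "fy", "cx", "cy" (pixels), "R" (3x3) and "t" (3): a world point X has camera coordinates R X + t. Camera axes: x right, y down, z forward; pixel columns grow to the right and rows downward; lengths in m; the calibration is good to about 2 mm. A picture is of the moment at which its call begins.
- ctrl.finish_job(): hands the job in; it is judged then, once.
The state is a dict: "t": time; "q": joint angles; "dq": joint speeds; "effort": joint torques, N m; "tool_pos": TCP position; "tool_rot": TCP orientation; "contact_force": force on the tool from outside, world axes, zero at the start; "wrist_torque": the same for the moment, N m; "opening": finger opening in m; "grip_force": force on a finger pad.
Only numpy, scipy, OpenCV 4.12 (cv2) and the standard library are available. Lean on these libraries where they do the work, as an engineer would, in place of code of your own. Each camera call takes 0.05 s, during which the arm holds its last target. There are 200 camera calls.

### The job

Set out the place for the next tassel order. On the bamboo tray, stand the blue spool in the middle of the round mark at the end with the white handle and the yellow spool in the middle of the one at the other end, put the bead box in the middle of the square mark between them, and stand the red spool on the middle of the bead box; stand the glue bottle in the middle of the cork coaster. Leave everything upright and let go of it, and do not disturb the green spool.

Things in the scene. Friction and masses are not known exactly. Their poses are not given: they have to be found in the camera images.
- blue_spool: Spool of blue thread, an upright solid cylinder 40 mm in diameter and 50 mm tall (52.5 mm with its thin white core, a white dot on top), rigid, about 60 g, standing. Origin: centre of its underside; z up; its yaw means nothing.
- yellow_spool: Spool of yellow thread, an upright solid cylinder 40 mm in diameter and 50 mm tall (52.5 mm with its thin white core, a white dot on top), rigid, about 60 g, standing. Origin: centre of its underside; z up; its yaw means nothing.
- red_spool: Spool of red thread, an upright solid cylinder 40 mm in diameter and 50 mm tall (52.5 mm with its thin white core, a white dot on top), rigid, about 60 g, standing. Origin: centre of its underside; z up; its yaw means nothing.
- green_spool: Spool of green thread, an upright solid cylinder 40 mm in diameter and 50 mm tall (52.5 mm with its thin white core, a white dot on top), rigid, about 60 g, standing close to the cork coaster, on its far side; not part of the job. Origin: centre of its underside; z up; its yaw means nothing. It stays where it is.
- bead_box: Flat closed square box of clear plastic, filled with pink, turquoise, white and purple beads; 60 x 60 mm, 32 mm high, rigid, flat top, about 120 g. Origin: centre of its underside; x and y square to its sides, z up.
- glue: White round glue bottle with a black cap and a pale label, standing; body 40 mm in diameter with straight sides from the foot to at least 55 mm up, narrowing to the cap; 100 mm tall, about 110 g. Origin: centre of its underside; z up.
- tray: Fixed oblong bamboo tray, 260 x 110 mm, any yaw; floor 4 mm above the table, dark rim 5 mm wide, top at 8 mm. A low white handle bar (18 x 70 mm) is outside one short end. Origin: centre of its underside; x along it to the handle end, y across, z up. Dark outlines at y = 0: round (52 mm) at x = +80 mm (handle end) and x = -80 mm (plain end), square (72 mm) in the middle, x = 0.
- coaster: Round cork coaster, fixed to the table, 90 mm in diameter, 5 mm thick, with a dark ring (52 mm) in its middle. Origin: centre of its underside (table height); z up; its yaw means nothing.
There are look-alikes about, which are no part of the job. Several things look just like the blue_spool: the one meant starts nearest to the robot's base. Several things look just like the yellow_spool: the one meant starts nearest to the robot's base.

How it is judged:
At the end, for the whole second after the job is handed in: Blue, yellow and bead box rest on the tray floor at tray x = +80, -80 and 0 mm, y = 0, glue bottle on the coaster's middle (all within 13 mm in x and in y); red rests on the bead box, within 12 mm of its middle along each side; all within 0.1 rad of upright and at rest (x of blue_spool in the frame of tray between 0.067 and 0.093 m and y of blue_spool in the frame of tray between -0.013 and 0.013 m and z of blue_spool in the frame of tray between 0 and 0.008 m and angle between each of blue_spool, yellow_spool, bead_box, red_spool, glue's own z axis and vertical below 0.1 rad and linear speed of each of blue_spool, yellow_spool, bead_box, red_spool, glue below 0.02 m/s and angular speed of each of blue_spool, yellow_spool, bead_box, red_spool, glue below 0.2 rad/s and x of yellow_spool in the frame of tray between -0.093 and -0.067 m and y of yellow_spool in the frame of tray between -0.013 and 0.013 m and z of yellow_spool in the frame of tray between 0 and 0.008 m and x of bead_box in the frame of tray between -0.013 and 0.013 m and y of bead_box in the frame of tray between -0.013 and 0.013 m and z of bead_box in the frame of tray between 0 and 0.008 m and x of red_spool in the frame of bead_box between -0.012 and 0.012 m and y of red_spool in the frame of bead_box between -0.012 and 0.012 m and z of red_spool in the frame of bead_box between 0.028 and 0.036 m and x of glue in the frame of coaster between -0.013 and 0.013 m and y of glue in the frame of coaster between -0.013 and 0.013 m and z of glue in the frame of coaster between 0.001 and 0.009 m); the robot touches nothing.
It fails at once if the green spool is moved by more than 25 mm or knocked over (distance of green_spool from where it was at the start of the episode above 0.025 m or angle between green_spool's own z axis and vertical above 0.4 rad).
It also fails if it takes over 128 s, if anything falls off the work surface, if the arm or the gripper's body presses on something with over 40 N, if the wrist force passes 120 N, or if a joint passes its speed limit or range.

## Working session

There is one attempt and no reset: what is moved stays moved. The work goes in short steps, Python scripts to look and compute and a tool call to move; the robot and the scene stay as the last step left them, time stands still between calls to the robot, and variables do not carry over. Pictures are saved under pics/ and viewed, at most 14 in all, crops included, and the job is handed in when it is done.

Besides the shell and the picture viewer there is one more tool, called after ">>>" by a JSON object that holds its "fn" and its "kwargs". drive_tool: Moves the arm, as the interface text tells. Its arguments: {"type":"object","properties":{"steps":{"type":"array"},"force":{"type":"number"}},"required":["steps"]}

```bash
mkdir -p pics; python3 - <<'E'
from station import ctrl
import cv2,numpy as np
for n in("top","scene"):
    d=ctrl.get_image(n); cv2.imwrite(f"pics/{n}0.png",d["color"][:,:,::-1]); np.savez(f"pics/{n}0.npz",**d)
    print(n,d["fx"],d["cx"],d["cy"],d["R"].round(3).tolist(),d["t"].round(3))
print(ctrl.get_obs(),ctrl.grip_point_offset)
E
```

```text
top 422.05967777515457 318.32783719483854 201.16945614274476 [[-0.016, -1.0, 0.001], [-0.997, 0.016, -0.08], [0.08, -0.002, -0.997]] [0.042 0.546 1.063]
scene 403.84371243814786 320.2259569789448 203.4932621805811 [[0.026, 1.0, 0.003], [0.835, -0.02, -0.55], [-0.55, 0.017, -0.835]] [-0.046 -0.41   1.478]
{'t': 0.1, 'q': array([ 1.19397468e+00,  5.33230000e-02,  1.61414330e+00, -2.41451873e-05,
        1.47601673e+00, -1.19010603e-01]), 'dq': array([-0.00033715, -0.00196134, -0.00360997, -0.00110175,  0.0009079 ,
        0.00104157]), 'effort': array([ 2.96906355e-04, -3.94904208e+01, -3.71362460e+01, -1.42999443e-04,
        3.89063323e-03, -4.24217035e-06]), 'tool_pos': array([0.15915663, 0.60381315, 0.23017403]), 'tool_rot': array([-4.03787639e-01, -3.11508966e+00,  2.88747528e-03]), 'contact_force': array([ 0.03751249,  0.4897419 , -0.62049163]), 'wrist_torque': array([-0.01740683, -0.02172098, -0.02334246]), 'grip_force': 0.0, 'opening': 0.08547954792187372} 0.0187
```

View pics/top0.png

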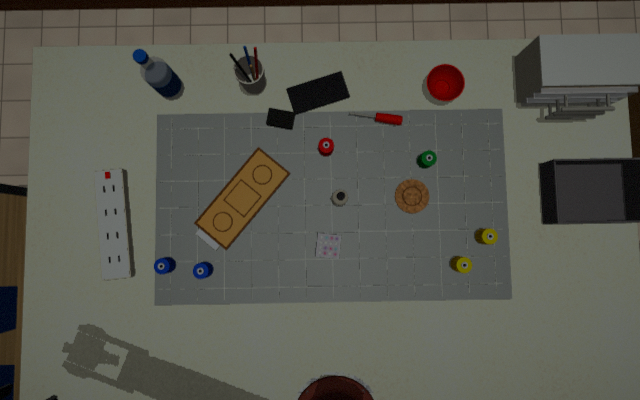

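View pics/scene0.png

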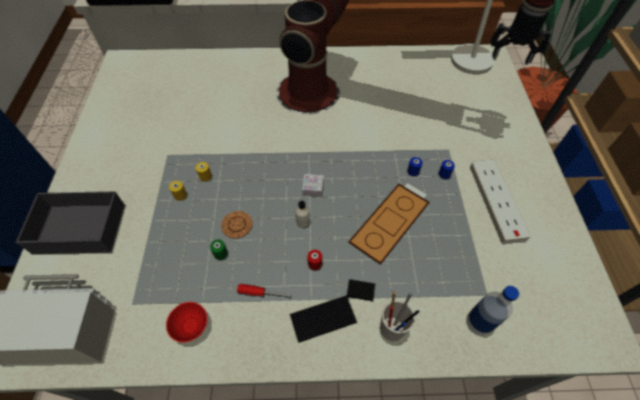

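The top view has +x up and +y left. It shows blue spools at (164,266) and (203,270), yellow at (489,237) and (464,265), red at (326,147), green at (428,159), and glue at (340,198). The bead box is at (328,245), the coaster at (412,196), and the tray at (242,199) with its handle at lower left (207,240). The scene view agrees with this. I'll measure these next.

```bash
cat > h.py <<'E'
import numpy as np,cv2
from station import ctrl
def grab(n,save=None):
    d=ctrl.get_image(n)
    if save: cv2.imwrite(save,d["color"][:,:,::-1])
    return d
def cloud(d):
    v,u=np.mgrid[:400,:640]; z=d["depth"].astype(float)
    P=np.stack([(u-d["cx"])/d["fx"]*z,(v-d["cy"])/d["fy"]*z,z],-1)
    return (P-d["t"])@d["R"]
def ray(d,uv,h):
    uv=np.atleast_2d(uv).astype(float)
    r=np.c_[(uv[:,0]-d["cx"])/d["fx"],(uv[:,1]-d["cy"])/d["fy"],np.ones(len(uv))]@d["R"]
    c=-d["R"].T@d["t"]; return c+r*((h-c[2])/r[:,2])[:,None]
def tri(da,a,db,b):
    P=[]
    for d in(da,db):
        K=np.array([[d["fx"],0,d["cx"]],[0,d["fy"],d["cy"]],[0,0,1]]); P.append(K@np.c_[d["R"],d["t"]])
    X=cv2.triangulatePoints(P[0],P[1],np.float64(a),np.float64(b)); return (X[:3]/X[3]).ravel()
H={"blue":(105,130,90),"yellow":(22,32,150),"red":(-6,6,130),"green":(50,85,60),"tray":(10,21,100)}
def blobs(d,name,amin=60,amax=1e5):
    h=cv2.cvtColor(d["color"],cv2.COLOR_RGB2HSV).astype(int); lo,hi,s=H[name]
    hh=np.where(h[...,0]>170,h[...,0]-180,h[...,0])
    m=((hh>=lo)&(hh<=hi)&(h[...,1]>=s)&(h[...,2]>40)).astype(np.uint8)
    m=cv2.morphologyEx(m,cv2.MORPH_CLOSE,np.ones((5,5)))
    n,l,st,c=cv2.connectedComponentsWithStats(m)
    return [(l==i,c[i],st[i,4]) for i in range(1,n) if amin<st[i,4]<amax]
E
python3 - <<'E'
from h import *
for n in("top","scene"):
    d=dict(np.load(f"pics/{n}0.npz")); C=cloud(d); print("==",n)
    print("table z",np.median(C[190:200,300:310,2]) , "noise",C[190:200,300:310,2].std())
    for k in("blue","yellow","red","green"):
        for m,c,a in blobs(d,k,60,900):
            p=C[m]; z=np.percentile(p[:,2],90); q=p[p[:,2]>z-.012]
            # top disc: centre via minEnclosing on points
            r=cv2.minEnclosingCircle(q[:,:2].astype(np.float32))
            print(k,c.round(0),a,"ztop",z.round(4),"ctr",q[:,:2].mean(0).round(4),"circ",np.round(r[0],4),round(r[1],4))
    for m,c,a in blobs(d,"tray",500): 
        ct=max(cv2.findContours(m.astype(np.uint8),0,2)[0],key=cv2.contourArea)[:,0]
        for h in(.004,):
            w=ray(d,ct,h)[:,:2].astype(np.float32); print("tray?",c.round(),a,"z",np.median(C[m][:,2]).round(4),cv2.minAreaRect(w))
    # raised stuff on mat
    X=C; m=((X[...,2]>.02)&(X[...,2]<.12)&(X[...,0]>.3)&(X[...,0]<.75)&(abs(X[...,1])<.45)).astype(np.uint8)
    k,l,st,cc=cv2.connectedComponentsWithStats(m)
    for i in range(1,k):
        if st[i,4]>50:
            p=X[l==i]; print("raised",cc[i].round(),st[i,4],"z",np.percentile(p[:,2],[50,98]).round(4),p[:,:2].min(0).round(3),p[:,:2].max(0).round(3),cv2.minAreaRect(p[p[:,2]>.026][:,:2].astype(np.float32)))
E
```

```text
== top
table z 0.00044492824064282986 noise 0.0020799438468841113
blue [139.  55.] 144 ztop 0.2119 ctr [0.8548 0.4176] circ [0.6643 0.2342] 0.2842
blue [163. 265.] 232 ztop 0.0525 ctr [0.391  0.4208] circ [0.4267 0.2397] 0.2065
blue [202. 270.] 247 ztop 0.0521 ctr [0.378  0.3246] circ [0.4162 0.1911] 0.1613
yellow [486. 236.] 260 ztop 0.052 ctr [ 0.4511 -0.3858] circ [ 0.4557 -0.1872] 0.2235
yellow [461. 264.] 249 ztop 0.0518 ctr [ 0.3815 -0.3214] circ [ 0.3816 -0.3229] 0.0202
red [256.  62.] 75 ztop 0.1906 ctr [0.8419 0.1597] circ [0.6704 0.1041] 0.2206
red [389. 118.] 247 ztop 0.0265 ctr [ 0.7607 -0.153 ] circ [ 0.7624 -0.1531] 0.0352
red [325. 147.] 199 ztop 0.052 ctr [0.6856 0.0127] circ [0.6867 0.0127] 0.0199
red [359. 389.] 137 ztop 0.0135 ctr [ 0.0798 -0.0595] circ [ 0.2546 -0.0271] 0.2156
red [309. 392.] 156 ztop 0.0144 ctr [0.0711 0.0645] circ [0.2554 0.0632] 0.2071
green [429. 158.] 203 ztop 0.0538 ctr [ 0.6488 -0.2443] circ [ 0.5642 -0.1099] 0.1792
tray? [242. 198.] 4169 z 0.0045 ((0.5608794689178467, 0.23332861065864563), (0.11008650809526443, 0.259489506483078), 49.71951
[... 4255 characters left out ...]
 z [0.0477 0.054 ] [ 0.434 -0.41 ] [ 0.473 -0.368] ((0.45322537422180176, -0.38912659883499146), (0.03933293744921684, 0.03922658413648605), 44.56203842163086)
raised [302. 213.] 269 z [0.065  0.1008] [ 0.544 -0.038] [ 0.576 -0.   ] ((0.5606763958930969, -0.018999623134732246), (0.03742711618542671, 0.03138553351163864), 85.91317749023438)
raised [218. 248.] 230 z [0.0487 0.054 ] [ 0.632 -0.266] [ 0.672 -0.226] ((0.6520915627479553, -0.2455463409423828), (0.0387457013130188, 0.03908627852797508), 22.007511138916016)
raised [315. 258.] 229 z [0.0489 0.0536] [ 0.668 -0.007] [0.709 0.032] ((0.6890015006065369, 0.012682734057307243), (0.03982110694050789, 0.03799658268690109), 29.79595184326172)
```

```bash
python3 - <<'E'
import cv2,numpy as np
a=cv2.imread("pics/top0.png")[130:290,180:440]; b=cv2.imread("pics/scene0.png")[150:280,200:440]
a=cv2.resize(a,(780,480),interpolation=2); b=cv2.resize(b,None,fx=3,fy=3,interpolation=2)
cv2.imwrite("pics/ca.png",np.clip(a*1.5,0,255)); 
E
```

```text
[ WARN:0@0.058] global loadsave.cpp:1063 imwrite_ Unsupported depth image for selected encoder is fallbacked to CV_8U.
```

View pics/ca.png

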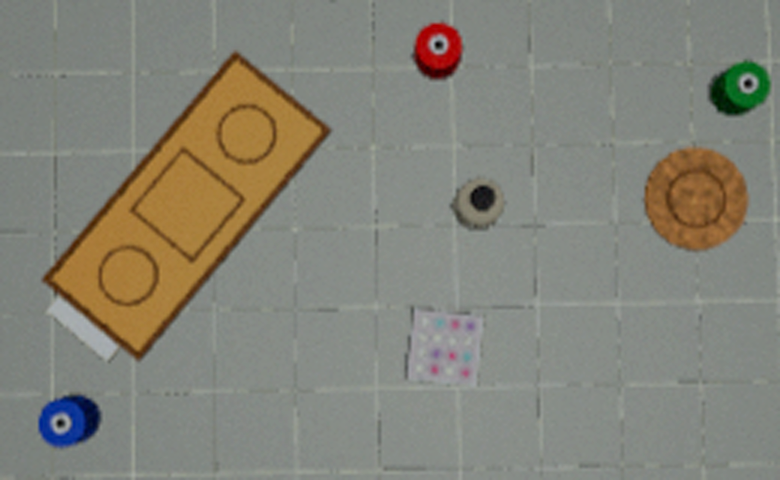

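```bash
cat > p.py <<'E'
# usage: p.py x y z [phi_deg] -> needed shift in tool axes (units of 4 cm) and yaw (units of 8 deg), plus state
import sys,numpy as np
from scipy.spatial.transform import Rotation as Ro
from station import ctrl
o=ctrl.get_obs(); R=Ro.from_rotvec(o["tool_rot"]).as_matrix()
print("t %.2f"%o["t"],"pos",o["tool_pos"].round(4),"phi %.2f"%np.degrees(np.arctan2(R[1,1],R[0,1])),"zax",R[:,2].round(4),"open %.4f"%o["opening"],"grip %.1f"%o["grip_force"],"F",o["contact_force"].round(1),"q6 %.2f"%o["q"][5])
a=list(map(float,sys.argv[1:]))
for i in range(0,len(a),4):
    x,y,z,f=a[i:i+4]; d=(np.array([x,y,z])-o["tool_pos"])
    s=np.radians(f); ya=np.array([np.cos(s),np.sin(s),0]); za=np.array([0,0,-1]); xa=np.cross(ya,za)
    ph=np.arctan2(R[1,1],R[0,1]); w=(np.degrees(ph-s)+90)%180-90
    if abs((np.degrees(ph-s)+180)%360-180)>90: xa,ya=-xa,-ya
    print("cur axes",(d@R/.04).round(3),"| after turn",np.round([d@xa/.04,d@ya/.04,d@za/.04],3),"turn",round(w/8,3))
E
python3 p.py .4345 .0116 .23 83; python3 - <<'E'
import numpy as np
c=np.array([.5605,.233]);a=np.radians(139.7);print(c+.08*np.array([np.cos(a),np.sin(a)]),c-.08*np.array([np.cos(a),np.sin(a)]))
from h import *
for n,uv in(("top",[[222.5,221.5],[262.3,174.5],[242.5,198]]),):
    print(ray(dict(np.load(f"pics/{n}0.npz")),uv,.004).round(4))
E
```

```text
t 0.10 pos [0.1592 0.6038 0.2302] phi 75.23 zax [-7.0e-04 -1.8e-03 -1.0e+00] open 0.0855 grip 0.0 F [ 0.   0.5 -0.6] q6 -0.12
cur axes [-10.431 -12.561   0.026] | after turn [-8.6370e+00 -1.3856e+01  4.0000e-03] turn -0.971
[0.49948653 0.28474318] [0.62151347 0.18125682]
[[0.4993 0.2838 0.004 ]
 [0.621  0.1797 0.004 ]
 [0.5599 0.2317 0.004 ]]
```

>>> {"fn": "drive_tool", "kwargs": {"steps": [{"translation": [0, 0, 0], "angular": [0, 0, -0.97], "gripper": 1}, {"translation": [-0.58, -0.92, 0], "angular": [0, 0, 0], "gripper": 1}, {"translation": [-0.58, -0.92, 0], "angular": [0, 0, 0], "gripper": 1}, {"translation": [-0.58, -0.92, 0], "angular": [0, 0, 0], "gripper": 1}, {"translation": [-0.58, -0.92, 0], "angular": [0, 0, 0], "gripper": 1}, {"translation": [-0.58, -0.92, 0], "angular": [0, 0, 0], "gripper": 1}, {"translation": [-0.58, -0.92, 0], "angular": [0, 0, 0], "gripper": 1}, {"translation": [-0.58, -0.92, 0], "angular": [0, 0, 0], "gripper": 1}], "force": 40}}

```text
t: 1.1
tool_pos: [0.2892, 0.3274, 0.2308]
tool_rot: [-0.191, -3.135, 0.001]
contact_force: [0.3, -0.6, 0.2]
opening: 0.0853
grip_force: 0.0
```

>>> {"fn": "drive_tool", "kwargs": {"steps": [{"translation": [-0.58, -0.92, 0], "angular": [0, 0, 0], "gripper": 1}, {"translation": [-0.58, -0.92, 0], "angular": [0, 0, 0], "gripper": 1}, {"translation": [-0.58, -0.92, 0], "angular": [0, 0, 0], "gripper": 1}, {"translation": [-0.58, -0.92, 0], "angular": [0, 0, 0], "gripper": 1}, {"translation": [-0.58, -0.92, 0], "angular": [0, 0, 0], "gripper": 1}, {"translation": [-0.58, -0.92, 0.5], "angular": [0, 0, 0], "gripper": 1}, {"translation": [0, 0, 0.5], "angular": [0, 0, 0], "gripper": 1}, {"translation": [0, 0, 0], "angular": [0, 0, 0], "gripper": 1}]}}

```text
t: 2.1
tool_pos: [0.3989, 0.0922, 0.1891]
tool_rot: [-0.194, -3.131, 0.001]
contact_force: [-0.3, -0.3, 0.3]
opening: 0.0855
grip_force: 0.0
```

```bash
python3 p.py .4345 .0116 .003 83
```

```text
t 2.10 pos [0.3989 0.0922 0.1891] phi 82.92 zax [-4.6e-03 -1.0e-04 -1.0e+00] open 0.0855 grip 0.0 F [-0.3 -0.3  0.3] q6 -1.40
cur axes [-1.152 -1.886  4.648] | after turn [-1.128 -1.891  4.652] turn -0.01
```

>>> {"fn": "drive_tool", "kwargs": {"steps": [{"translation": [-0.58, -0.94, 0], "angular": [0, 0, 0], "gripper": 1}, {"translation": [-0.56, -0.94, 0], "angular": [0, 0, 0], "gripper": 1}, {"translation": [0, 0, 1], "angular": [0, 0, 0], "gripper": 1}, {"translation": [0, 0, 1], "angular": [0, 0, 0], "gripper": 1}, {"translation": [0, 0, 1], "angular": [0, 0, 0], "gripper": 1}, {"translation": [0, 0, 0.3], "angular": [0, 0, 0], "gripper": 1}, {"translation": [0, 0, 0], "angular": [0, 0, 0], "gripper": 1}, {"translation": [0, 0, 0], "angular": [0, 0, 0], "gripper": 1}]}}

```text
t: 3.1
tool_pos: [0.4381, 0.0125, 0.0615]
tool_rot: [0.191, 3.132, -0.0]
contact_force: [0.1, -0.2, -0.1]
opening: 0.0849
grip_force: 0.0
```

```bash
python3 p.py .4345 .0116 .003 83
```

```text
t 3.10 pos [0.4381 0.0125 0.0615] phi 83.01 zax [ 3.7e-03 -5.0e-04 -1.0e+00] open 0.0849 grip 0.0 F [ 0.1 -0.2 -0.1] q6 -1.59
cur axes [ 0.091 -0.032  1.462] | after turn [ 0.086 -0.032  1.462] turn 0.002
```

>>> {"fn": "drive_tool", "kwargs": {"steps": [{"translation": [0.08, -0.03, 0.6], "angular": [0, 0, 0], "gripper": 1}, {"translation": [0, 0, 0.5], "angular": [0, 0, 0], "gripper": 1}, {"translation": [0, 0, 0.34], "angular": [0, 0, 0], "gripper": 1}, {"translation": [0, 0, 0], "angular": [0, 0, 0], "gripper": 1}, {"translation": [0, 0, 0], "angular": [0, 0, 0], "gripper": 0.4}, {"translation": [0, 0, 0], "angular": [0, 0, 0], "gripper": 0.4}, {"translation": [0, 0, 0], "angular": [0, 0, 0], "gripper": 0.4}, {"translation": [0, 0, 0], "angular": [0, 0, 0], "gripper": 0.4}], "force": 40}}

```text
t: 4.1
tool_pos: [0.4343, 0.0115, 0.003]
tool_rot: [0.192, 3.133, -0.0]
contact_force: [-0.6, -0.5, 5.2]
opening: 0.0591
grip_force: 44.8
```

```bash
python3 p.py .5605 .233 .1 49.7
```

```text
t 4.10 pos [0.4343 0.0115 0.003 ] phi 82.99 zax [ 2.5e-03 -5.0e-04 -1.0e+00] open 0.0591 grip 44.8 F [-0.6 -0.5  5.2] q6 -1.59
cur axes [-2.461  5.881 -2.419] | after turn [ 1.176  6.263 -2.424] turn 4.162
```

>>> {"fn": "drive_tool", "kwargs": {"steps": [{"translation": [0, 0, -0.4], "angular": [0, 0, 0], "gripper": 0.4}, {"translation": [0, 0, -0.6], "angular": [0, 0, 0], "gripper": 0.4}, {"translation": [0, 0, -0.7], "angular": [0, 0, 0.83], "gripper": 0.4}, {"translation": [0, 0, -0.7], "angular": [0, 0, 0.83], "gripper": 0.4}, {"translation": [0, 0, 0], "angular": [0, 0, 0.83], "gripper": 0.4}, {"translation": [0, 0, 0], "angular": [0, 0, 0.83], "gripper": 0.4}, {"translation": [0, 0, 0], "angular": [0, 0, 0.83], "gripper": 0.4}, {"translation": [0, 0, 0], "angular": [0, 0, 0], "gripper": 0.4}]}}

```text
t: 5.1
tool_pos: [0.4328, 0.0118, 0.0981]
tool_rot: [1.078, 2.951, 0.0]
contact_force: [-0.3, -0.2, -1.0]
opening: 0.0595
grip_force: 44.0
```

>>> {"fn": "drive_tool", "kwargs": {"steps": [{"translation": [0.17, 0.9, 0], "angular": [0, 0, 0], "gripper": 0.4}, {"translation": [0.17, 0.9, 0], "angular": [0, 0, 0], "gripper": 0.4}, {"translation": [0.17, 0.9, 0], "angular": [0, 0, 0], "gripper": 0.4}, {"translation": [0.17, 0.9, 0], "angular": [0, 0, 0], "gripper": 0.4}, {"translation": [0.17, 0.9, 0], "angular": [0, 0, 0], "gripper": 0.4}, {"translation": [0.17, 0.9, 0], "angular": [0, 0, 0], "gripper": 0.4}, {"translation": [0.17, 0.86, 0], "angular": [0, 0, 0], "gripper": 0.4}, {"translation": [0, 0, 0], "angular": [0, 0, 0], "gripper": 0.4}]}}

```text
t: 6.1
tool_pos: [0.5589, 0.2352, 0.098]
tool_rot: [1.074, 2.952, 0.0]
contact_force: [-0.5, 0.1, -1.1]
opening: 0.0596
grip_force: 44.1
```

```bash
python3 p.py .5605 .233 .0085 49.7
```

```text
t 6.10 pos [0.5589 0.2352 0.098 ] phi 50.02 zax [ 3.e-04  2.e-04 -1.e+00] open 0.0596 grip 44.1 F [-0.5  0.1 -1.1] q6 -0.60
cur axes [-0.066 -0.018  2.237] | after turn [-0.066 -0.017  2.237] turn 0.04
```

>>> {"fn": "drive_tool", "kwargs": {"steps": [{"translation": [-0.07, -0.02, 0.5], "angular": [0, 0, 0.04], "gripper": 0.4}, {"translation": [0, 0, 0.8], "angular": [0, 0, 0], "gripper": 0.4}, {"translation": [0, 0, 0.6], "angular": [0, 0, 0], "gripper": 0.4}, {"translation": [0, 0, 0.25], "angular": [0, 0, 0], "gripper": 0.4}, {"translation": [0, 0, 0.1], "angular": [0, 0, 0], "gripper": 0.4}, {"translation": [0, 0, 0], "angular": [0, 0, 0], "gripper": 0.4}, {"translation": [0, 0, 0], "angular": [0, 0, 0], "gripper": 0.4}]}}

```text
t: 6.98
tool_pos: [0.5609, 0.2314, 0.0087]
tool_rot: [1.088, 2.945, 0.002]
contact_force: [-0.3, 0.6, -1.5]
opening: 0.0591
grip_force: 44.1
```

```bash
python3 p.py .5605 .233 .0085 49.7
```

```text
t 6.97 pos [0.5609 0.2314 0.0087] phi 49.47 zax [ 2.2e-03  6.0e-04 -1.0e+00] open 0.0591 grip 44.1 F [-0.3  0.6 -1.5] q6 -0.59
cur axes [0.034 0.025 0.005] | after turn [0.034 0.025 0.005] turn -0.029
```

>>> {"fn": "drive_tool", "kwargs": {"steps": [{"translation": [0.03, 0.02, 0.04], "angular": [0, 0, 0], "gripper": 0.4}, {"translation": [0, 0, 0], "angular": [0, 0, 0], "gripper": 0.75}, {"translation": [0, 0, 0], "angular": [0, 0, 0], "gripper": 0.78}, {"translation": [0, 0, -0.3], "angular": [0, 0, 0], "gripper": 0.78}, {"translation": [0, 0, -0.7], "angular": [0, 0, 0], "gripper": 0.78}, {"translation": [0, 0, -1], "angular": [0, 0, 0], "gripper": 1}, {"translation": [0, 0, -0.5], "angular": [0, 0, 0], "gripper": 1}, {"translation": [0, 0, 0], "angular": [0, 0, 0], "gripper": 1}]}}

```text
t: 7.98
tool_pos: [0.561, 0.233, 0.1085]
tool_rot: [1.087, 2.944, 0.004]
contact_force: [0.9, -0.5, 0.2]
opening: 0.085
grip_force: 0.0
```

```bash
python3 p.py .378 .327 .09 49.7
```

```text
t 7.97 pos [0.561  0.233  0.1085] phi 49.47 zax [ 0.0043  0.0012 -1.    ] open 0.0850 grip 0.0 F [ 0.9 -0.5  0.2] q6 -0.59
cur axes [ 5.005 -1.189  0.446] | after turn [ 5.009 -1.167  0.463] turn -0.028
```

>>> {"fn": "drive_tool", "kwargs": {"steps": [{"translation": [0.84, -0.2, 0], "angular": [0, 0, -0.03], "gripper": 1}, {"translation": [0.84, -0.2, 0], "angular": [0, 0, 0], "gripper": 1}, {"translation": [0.84, -0.2, 0], "angular": [0, 0, 0], "gripper": 1}, {"translation": [0.84, -0.2, 0], "angular": [0, 0, 0], "gripper": 1}, {"translation": [0.84, -0.2, 0], "angular": [0, 0, 0], "gripper": 1}, {"translation": [0.8, -0.17, 0], "angular": [0, 0, 0], "gripper": 1}, {"translation": [0, 0, 0.6], "angular": [0, 0, 0], "gripper": 1}, {"translation": [0, 0, 0], "angular": [0, 0, 0], "gripper": 1}]}}

```text
t: 8.98
tool_pos: [0.3741, 0.325, 0.0785]
tool_rot: [-1.08, -2.946, 0.009]
contact_force: [1.3, 0.8, -0.7]
opening: 0.0856
grip_force: 0.0
```

```bash
python3 p.py .378 .327 .006 49.7
python3 - <<'E'
from h import *
d=grab("top","pics/t1.png");C=cloud(d)
m=((C[...,2]>.025)&(C[...,2]<.045)&(abs(C[...,0]-.56)<.06)&(abs(C[...,1]-.233)<.06)); p=C[m]
print(len(p),np.median(p[:,2]),cv2.minAreaRect(p[:,:2].astype(np.float32)))
E
```

```text
t 8.97 pos [0.3741 0.325  0.0785] phi 49.75 zax [-0.0061 -0.0039 -1.    ] open 0.0856 grip 0.0 F [ 1.3  0.8 -0.7] q6 -0.30
cur axes [-0.046  0.115  1.811] | after turn [-0.042  0.102  1.812] turn 0.006
573 0.03596235182132535 ((0.5592494010925293, 0.23176264762878418), (0.0613427497446537, 0.0597357340157032), 49.640926361083984)
```

>>> {"fn": "drive_tool", "kwargs": {"steps": [{"translation": [-0.04, 0.1, 0.4], "angular": [0, 0, 0], "gripper": 1}, {"translation": [0, 0, 0.7], "angular": [0, 0, 0], "gripper": 1}, {"translation": [0, 0, 0.5], "angular": [0, 0, 0], "gripper": 1}, {"translation": [0, 0, 0.2], "angular": [0, 0, 0], "gripper": 1}, {"translation": [0, 0, 0], "angular": [0, 0, 0], "gripper": 0.3}, {"translation": [0, 0, 0], "angular": [0, 0, 0], "gripper": 0.3}, {"translation": [0, 0, 0], "angular": [0, 0, 0], "gripper": 0.3}, {"translation": [0, 0, 0], "angular": [0, 0, 0], "gripper": 0.3}], "force": 30}}

```text
t: 10.02
tool_pos: [0.3815, 0.329, 0.0113]
tool_rot: [1.081, 2.948, 0.003]
contact_force: [0.8, -0.7, 3.9]
opening: 0.0393
grip_force: 30.3
```

```bash
python3 p.py .4995 .2845 .07 49.7
```

```text
t 10.03 pos [0.3815 0.329  0.0113] phi 49.71 zax [ 0.002   0.0012 -1.    ] open 0.0393 grip 30.3 F [ 0.8 -0.7  3.9] q6 -0.30
cur axes [-2.97   1.062 -1.463] | after turn [-2.968  1.06  -1.468] turn 0.002
```

>>> {"fn": "drive_tool", "kwargs": {"steps": [{"translation": [0, 0, -0.5], "angular": [0, 0, 0], "gripper": 0.3}, {"translation": [0, 0, -0.96], "angular": [0, 0, 0], "gripper": 0.3}, {"translation": [-0.74, 0.26, 0], "angular": [0, 0, 0], "gripper": 0.3}, {"translation": [-0.74, 0.27, 0], "angular": [0, 0, 0], "gripper": 0.3}, {"translation": [-0.74, 0.27, 0], "angular": [0, 0, 0], "gripper": 0.3}, {"translation": [-0.74, 0.26, 0], "angular": [0, 0, 0], "gripper": 0.3}, {"translation": [0, 0, 0], "angular": [0, 0, 0], "gripper": 0.3}, {"translation": [0, 0, 0], "angular": [0, 0, 0], "gripper": 0.3}]}}

```text
t: 11.02
tool_pos: [0.4976, 0.2842, 0.068]
tool_rot: [-1.082, -2.948, 0.001]
contact_force: [-0.6, -0.1, -0.9]
opening: 0.0393
grip_force: 30.5
```

```bash
python3 p.py .4985 .285 .0158 49.7
```

```text
t 11.03 pos [0.4976 0.2842 0.068 ] phi 49.71 zax [-1.2e-03 -2.0e-04 -1.0e+00] open 0.0393 grip 30.5 F [-0.6 -0.1 -0.9] q6 -0.48
cur axes [-0.006  0.032  1.306] | after turn [-0.004  0.031  1.306] turn 0.001
```

>>> {"fn": "drive_tool", "kwargs": {"steps": [{"translation": [0, 0.03, 0.5], "angular": [0, 0, 0], "gripper": 0.3}, {"translation": [0, 0, 0.5], "angular": [0, 0, 0], "gripper": 0.3}, {"translation": [0, 0, 0.2], "angular": [0, 0, 0], "gripper": 0.3}, {"translation": [0, 0, 0.1], "angular": [0, 0, 0], "gripper": 0.3}, {"translation": [0, 0, 0], "angular": [0, 0, 0], "gripper": 0.3}, {"translation": [0, 0, 0], "angular": [0, 0, 0], "gripper": 0.3}]}}

```text
t: 11.78
tool_pos: [0.4997, 0.2853, 0.017]
tool_rot: [1.082, 2.948, 0.001]
contact_force: [0.3, 0.3, -1.2]
opening: 0.0393
grip_force: 30.6
```

```bash
python3 p.py .4985 .285 .0155 49.7
```

```text
t 11.78 pos [0.4997 0.2853 0.017 ] phi 49.71 zax [ 1.3e-03  5.0e-04 -1.0e+00] open 0.0393 grip 30.6 F [ 0.3  0.3 -1.2] q6 -0.48
cur axes [ 0.018 -0.025  0.039] | after turn [ 0.018 -0.025  0.039] turn 0.001
```

>>> {"fn": "drive_tool", "kwargs": {"steps": [{"translation": [0, 0, 0.04], "angular": [0, 0, 0], "gripper": 0.3}, {"translation": [0, 0, 0], "angular": [0, 0, 0], "gripper": 0.65}, {"translation": [0, 0, 0], "angular": [0, 0, 0], "gripper": 0.7}, {"translation": [0, 0, -0.4], "angular": [0, 0, 0], "gripper": 0.7}, {"translation": [0, 0, -0.8], "angular": [0, 0, 0], "gripper": 0.7}, {"translation": [0, 0, -1], "angular": [0, 0, 0], "gripper": 1}, {"translation": [0, 0, -0.5], "angular": [0, 0, 0], "gripper": 1}, {"translation": [0, 0, 0], "angular": [0, 0, 0], "gripper": 1}]}}

```text
t: 12.78
tool_pos: [0.5005, 0.2856, 0.1254]
tool_rot: [1.081, 2.946, 0.005]
contact_force: [-0.1, -0.1, 1.2]
opening: 0.0854
grip_force: 0.0
```

```bash
python3 p.py .3825 -.322 .08 49.7
```

```text
t 12.78 pos [0.5005 0.2856 0.1254] phi 49.71 zax [ 0.0043  0.0018 -1.    ] open 0.0854 grip 0.0 F [-0.1 -0.1  1.2] q6 -0.48
cur axes [ -7.571 -13.5     1.095] | after turn [ -7.575 -13.494   1.135] turn 0.001
```

>>> {"fn": "drive_tool", "kwargs": {"steps": [{"translation": [-0.51, -0.9, 0], "angular": [0, 0, 0], "gripper": 1}, {"translation": [-0.51, -0.9, 0], "angular": [0, 0, 0], "gripper": 1}, {"translation": [-0.51, -0.9, 0], "angular": [0, 0, 0], "gripper": 1}, {"translation": [-0.51, -0.9, 0], "angular": [0, 0, 0], "gripper": 1}, {"translation": [-0.51, -0.9, 0], "angular": [0, 0, 0], "gripper": 1}, {"translation": [-0.51, -0.9, 0], "angular": [0, 0, 0], "gripper": 1}, {"translation": [-0.51, -0.9, 0], "angular": [0, 0, 0], "gripper": 1}, {"translation": [-0.51, -0.9, 0], "angular": [0, 0, 0], "gripper": 1}]}}

```text
t: 13.78
tool_pos: [0.4357, -0.041, 0.1209]
tool_rot: [-1.081, -2.946, 0.001]
contact_force: [-0.2, 0.5, -0.7]
opening: 0.0853
grip_force: 0.0
```

>>> {"fn": "drive_tool", "kwargs": {"steps": [{"translation": [-0.5, -0.9, 0], "angular": [0, 0, 0], "gripper": 1}, {"translation": [-0.5, -0.9, 0], "angular": [0, 0, 0], "gripper": 1}, {"translation": [-0.5, -0.9, 0], "angular": [0, 0, 0], "gripper": 1}, {"translation": [-0.5, -0.9, 0], "angular": [0, 0, 0], "gripper": 1}, {"translation": [-0.5, -0.9, 0], "angular": [0, 0, 0], "gripper": 1}, {"translation": [-0.5, -0.9, 0], "angular": [0, 0, 0], "gripper": 1}, {"translation": [-0.49, -0.9, 0], "angular": [0, 0, 0], "gripper": 1}, {"translation": [0, 0, 0], "angular": [0, 0, 0], "gripper": 1}]}}

```text
t: 14.78
tool_pos: [0.3796, -0.3238, 0.1211]
tool_rot: [-1.086, -2.945, -0.002]
contact_force: [-0.3, 0.3, -0.3]
opening: 0.0853
grip_force: 0.0
```

```bash
python3 p.py .3825 -.322 .01 49.7
```

```text
t 14.78 pos [ 0.3796 -0.3238  0.1211] phi 49.51 zax [-0.0021  0.0022 -1.    ] open 0.0853 grip 0.0 F [-0.3  0.3 -0.3] q6 -1.72
cur axes [-0.035  0.081  2.777] | after turn [-0.027  0.082  2.778] turn -0.024
```

>>> {"fn": "drive_tool", "kwargs": {"steps": [{"translation": [-0.02, 0.06, 0.8], "angular": [0, 0, 0], "gripper": 1}, {"translation": [0, 0, 0.8], "angular": [0, 0, 0], "gripper": 1}, {"translation": [0, 0, 0.7], "angular": [0, 0, 0], "gripper": 1}, {"translation": [0, 0, 0.3], "angular": [0, 0, 0], "gripper": 1}, {"translation": [0, 0, 0.18], "angular": [0, 0, 0], "gripper": 1}, {"translation": [0, 0, 0], "angular": [0, 0, 0], "gripper": 1}]}}

```text
t: 15.52
tool_pos: [0.3832, -0.3212, 0.0118]
tool_rot: [-1.082, -2.95, -0.0]
contact_force: [0.1, -0.1, 0.6]
opening: 0.0851
grip_force: 0.0
```

>>> {"fn": "drive_tool", "kwargs": {"steps": [{"translation": [0, 0, 0], "angular": [0, 0, 0], "gripper": 0.3}, {"translation": [0, 0, 0], "angular": [0, 0, 0], "gripper": 0.3}, {"translation": [0, 0, 0], "angular": [0, 0, 0], "gripper": 0.3}, {"translation": [0, 0, 0], "angular": [0, 0, 0], "gripper": 0.3}]}}

```text
t: 16.02
tool_pos: [0.3836, -0.3219, 0.0126]
tool_rot: [1.082, 2.948, -0.001]
contact_force: [0.2, -0.0, 4.2]
opening: 0.0395
grip_force: 30.2
```

```bash
python3 p.py .6215 .181 .14 49.7
```

```text
t 16.02 pos [ 0.3836 -0.3219  0.0126] phi 49.71 zax [ 0.001  -0.0012 -1.    ] open 0.0395 grip 30.2 F [ 0.2 -0.   4.2] q6 -1.71
cur axes [ 3.589 13.436 -3.194] | after turn [ 3.596 13.437 -3.185] turn 0.001
```

>>> {"fn": "drive_tool", "kwargs": {"steps": [{"translation": [0, 0, -0.5], "angular": [0, 0, 0], "gripper": 0.3}, {"translation": [0, 0, -1], "angular": [0, 0, 0], "gripper": 0.3}, {"translation": [0, 0, -1], "angular": [0, 0, 0], "gripper": 0.3}, {"translation": [0, 0, -0.9], "angular": [0, 0, 0], "gripper": 0.3}, {"translation": [0.25, 0.9, 0], "angular": [0, 0, 0], "gripper": 0.3}, {"translation": [0.24, 0.9, 0], "angular": [0, 0, 0], "gripper": 0.3}, {"translation": [0.24, 0.9, 0], "angular": [0, 0, 0], "gripper": 0.3}, {"translation": [0.24, 0.9, 0], "angular": [0, 0, 0], "gripper": 0.3}]}}

```text
t: 17.02
tool_pos: [0.4467, -0.1851, 0.1473]
tool_rot: [-1.082, -2.949, -0.0]
contact_force: [0.2, 1.4, -0.5]
opening: 0.0391
grip_force: 30.4
```

>>> {"fn": "drive_tool", "kwargs": {"steps": [{"translation": [0.24, 0.9, 0], "angular": [0, 0, 0], "gripper": 0.3}, {"translation": [0.24, 0.9, 0], "angular": [0, 0, 0], "gripper": 0.3}, {"translation": [0.24, 0.9, 0], "angular": [0, 0, 0], "gripper": 0.3}, {"translation": [0.24, 0.9, 0], "angular": [0, 0, 0], "gripper": 0.3}, {"translation": [0.24, 0.9, 0], "angular": [0, 0, 0], "gripper": 0.3}, {"translation": [0.24, 0.9, 0], "angular": [0, 0, 0], "gripper": 0.3}, {"translation": [0.24, 0.9, 0], "angular": [0, 0, 0], "gripper": 0.3}, {"translation": [0.24, 0.9, 0], "angular": [0, 0, 0], "gripper": 0.3}]}}

```text
t: 18.02
tool_pos: [0.5743, 0.0842, 0.1471]
tool_rot: [-1.082, -2.949, 0.0]
contact_force: [0.1, -0.7, -0.6]
opening: 0.0395
grip_force: 30.4
```

>>> {"fn": "drive_tool", "kwargs": {"steps": [{"translation": [0.24, 0.9, 0], "angular": [0, 0, 0], "gripper": 0.3}, {"translation": [0.24, 0.9, 0], "angular": [0, 0, 0], "gripper": 0.3}, {"translation": [0.24, 0.9, 0], "angular": [0, 0, 0], "gripper": 0.3}, {"translation": [0, 0, 0], "angular": [0, 0, 0], "gripper": 0.3}, {"translation": [0, 0, 0], "angular": [0, 0, 0], "gripper": 0.3}]}}

```text
t: 18.65
tool_pos: [0.6216, 0.1836, 0.147]
tool_rot: [-1.081, -2.948, 0.002]
contact_force: [0.3, 0.0, -1.5]
opening: 0.0391
grip_force: 30.5
```

```bash
python3 p.py .6215 .181 .0166 49.7
```

```text
t 18.65 pos [0.6216 0.1836 0.147 ] phi 49.72 zax [-1.4e-03 -6.0e-04 -1.0e+00] open 0.0391 grip 30.5 F [ 0.3  0.  -1.5] q6 -0.70
cur axes [-0.043 -0.046  3.259] | after turn [-0.041 -0.051  3.259] turn 0.003
```

>>> {"fn": "drive_tool", "kwargs": {"steps": [{"translation": [-0.04, -0.04, 0.8], "angular": [0, 0, 0], "gripper": 0.3}, {"translation": [0, 0, 0.9], "angular": [0, 0, 0], "gripper": 0.3}, {"translation": [0, 0, 0.8], "angular": [0, 0, 0], "gripper": 0.3}, {"translation": [0, 0, 0.5], "angular": [0, 0, 0], "gripper": 0.3}, {"translation": [0, 0, 0.2], "angular": [0, 0, 0], "gripper": 0.3}, {"translation": [0, 0, 0], "angular": [0, 0, 0], "gripper": 0.3}, {"translation": [0, 0, 0], "angular": [0, 0, 0], "gripper": 0.3}]}}

```text
t: 19.52
tool_pos: [0.6235, 0.1819, 0.0214]
tool_rot: [1.081, 2.947, 0.002]
contact_force: [-0.4, -0.2, -0.3]
opening: 0.0394
grip_force: 30.5
```

```bash
python3 p.py .6215 .181 .0166 49.7
```

```text
t 19.52 pos [0.6235 0.1819 0.0214] phi 49.71 zax [ 2.7e-03  5.0e-04 -1.0e+00] open 0.0394 grip 30.5 F [-0.4 -0.2 -0.3] q6 -0.70
cur axes [ 0.024 -0.05   0.12 ] | after turn [ 0.024 -0.05   0.12 ] turn 0.001
```

>>> {"fn": "drive_tool", "kwargs": {"steps": [{"translation": [0.02, -0.04, 0.12], "angular": [0, 0, 0], "gripper": 0.3}, {"translation": [0, 0, 0], "angular": [0, 0, 0], "gripper": 0.3}, {"translation": [0, 0, 0], "angular": [0, 0, 0], "gripper": 0.65}, {"translation": [0, 0, 0], "angular": [0, 0, 0], "gripper": 0.7}, {"translation": [0, 0, -0.4], "angular": [0, 0, 0], "gripper": 0.7}, {"translation": [0, 0, -0.8], "angular": [0, 0, 0], "gripper": 0.7}, {"translation": [0, 0, -0.8], "angular": [0, 0, 0], "gripper": 1}, {"translation": [0, 0, 0], "angular": [0, 0, 0], "gripper": 1}]}}

```text
t: 20.52
tool_pos: [0.6234, 0.1815, 0.0998]
tool_rot: [1.08, 2.943, 0.006]
contact_force: [0.1, 0.3, 0.9]
opening: 0.0853
grip_force: 0.0
```

```bash
python3 p.py .6875 .0125 .012 49.7
```

```text
t 20.52 pos [0.6234 0.1815 0.0998] phi 49.71 zax [ 0.0078  0.0013 -1.    ] open 0.0853 grip 0.0 F [0.1 0.3 0.9] q6 -0.70
cur axes [-3.943 -2.201  2.203] | after turn [-3.954 -2.187  2.196] turn 0.002
```

>>> {"fn": "drive_tool", "kwargs": {"steps": [{"translation": [-0.8, -0.44, 0], "angular": [0, 0, 0], "gripper": 1}, {"translation": [-0.8, -0.44, 0], "angular": [0, 0, 0], "gripper": 1}, {"translation": [-0.8, -0.44, 0], "angular": [0, 0, 0], "gripper": 1}, {"translation": [-0.8, -0.44, 0], "angular": [0, 0, 0], "gripper": 1}, {"translation": [-0.75, -0.43, 0], "angular": [0, 0, 0], "gripper": 1}, {"translation": [0, 0, 0.3], "angular": [0, 0, 0], "gripper": 1}, {"translation": [0, 0, 0.2], "angular": [0, 0, 0], "gripper": 1}, {"translation": [0, 0, 0], "angular": [0, 0, 0], "gripper": 1}]}}

```text
t: 21.52
tool_pos: [0.6829, 0.0132, 0.0727]
tool_rot: [-1.079, -2.946, 0.001]
contact_force: [-0.0, 0.5, 0.0]
opening: 0.0851
grip_force: 0.0
```

```bash
python3 p.py .6875 .0125 .012 49.7
```

```text
t 21.52 pos [0.6829 0.0132 0.0727] phi 49.78 zax [-3.8e-03  5.0e-04 -1.0e+00] open 0.0851 grip 0.0 F [-0.   0.5  0. ] q6 -0.96
cur axes [-0.104  0.065  1.517] | after turn [-0.099  0.062  1.517] turn 0.01
```

>>> {"fn": "drive_tool", "kwargs": {"steps": [{"translation": [-0.08, 0.05, 0.5], "angular": [0, 0, 0], "gripper": 1}, {"translation": [0, 0, 0.5], "angular": [0, 0, 0], "gripper": 1}, {"translation": [0, 0, 0.35], "angular": [0, 0, 0], "gripper": 1}, {"translation": [0, 0, 0.17], "angular": [0, 0, 0], "gripper": 1}, {"translation": [0, 0, 0], "angular": [0, 0, 0], "gripper": 0.3}, {"translation": [0, 0, 0], "angular": [0, 0, 0], "gripper": 0.3}, {"translation": [0, 0, 0], "angular": [0, 0, 0], "gripper": 0.3}, {"translation": [0, 0, 0], "angular": [0, 0, 0], "gripper": 0.3}]}}

```text
t: 22.52
tool_pos: [0.6891, 0.0114, 0.0153]
tool_rot: [1.081, 2.947, 0.001]
contact_force: [-0.3, 0.3, 1.7]
opening: 0.0392
grip_force: 30.5
```

```bash
python3 p.py .56 .2325 .14 49.7
python3 - <<'E'
from h import *
d=grab("top","pics/t2.png");C=cloud(d)
for n,(x,y),h in(("box",(.56,.233),.036),("blue",(.4995,.2847),.054),("yellow",(.6215,.181),.054)):
    m=((C[...,2]>h-.01)&(C[...,2]<h+.008)&(abs(C[...,0]-x)<.035)&(abs(C[...,1]-y)<.035)); p=C[m]
    print(n,len(p),np.median(p[:,2]).round(4),cv2.minAreaRect(p[:,:2].astype(np.float32)))
E
```

```text
t 22.52 pos [0.6891 0.0114 0.0153] phi 49.71 zax [ 2.1e-03 -2.0e-04 -1.0e+00] open 0.0392 grip 30.5 F [-0.3  0.3  1.7] q6 -0.96
cur axes [ 6.032  2.132 -3.125] | after turn [ 6.038  2.128 -3.117] turn 0.001
box 530 0.036 ((0.5593320727348328, 0.23182937502861023), (0.061179038137197495, 0.059667911380529404), 49.580848693847656)
blue 209 0.0544 ((0.4954572916030884, 0.2849262058734894), (0.03747109696269035, 0.03814441338181496), 0.19513709843158722)
yellow 208 0.0539 ((0.6192372441291809, 0.18034711480140686), (0.03829912096261978, 0.037738136947155), 87.93993377685547)
```

>>> {"fn": "drive_tool", "kwargs": {"steps": [{"translation": [0, 0, -0.5], "angular": [0, 0, 0], "gripper": 0.3}, {"translation": [0, 0, -1], "angular": [0, 0, 0], "gripper": 0.3}, {"translation": [0, 0, -1], "angular": [0, 0, 0], "gripper": 0.3}, {"translation": [0, 0, -0.6], "angular": [0, 0, 0], "gripper": 0.3}, {"translation": [0.86, 0.3, 0], "angular": [0, 0, 0], "gripper": 0.3}, {"translation": [0.86, 0.31, 0], "angular": [0, 0, 0], "gripper": 0.3}, {"translation": [0.86, 0.3, 0], "angular": [0, 0, 0], "gripper": 0.3}, {"translation": [0.86, 0.3, 0], "angular": [0, 0, 0], "gripper": 0.3}]}}

```text
t: 23.58
tool_pos: [0.6139, 0.1383, 0.1392]
tool_rot: [1.082, 2.949, 0.0]
contact_force: [-0.9, -0.7, -0.5]
opening: 0.0394
grip_force: 30.4
```

>>> {"fn": "drive_tool", "kwargs": {"steps": [{"translation": [0.86, 0.3, 0], "angular": [0, 0, 0], "gripper": 0.3}, {"translation": [0.86, 0.31, 0], "angular": [0, 0, 0], "gripper": 0.3}, {"translation": [0.86, 0.3, 0], "angular": [0, 0, 0], "gripper": 0.3}, {"translation": [0, 0, 0.5], "angular": [0, 0, 0], "gripper": 0.3}, {"translation": [0, 0, 0.5], "angular": [0, 0, 0], "gripper": 0.3}, {"translation": [0, 0, 0], "angular": [0, 0, 0], "gripper": 0.3}, {"translation": [0, 0, 0], "angular": [0, 0, 0], "gripper": 0.3}]}}

```text
t: 24.45
tool_pos: [0.5598, 0.2311, 0.0978]
tool_rot: [-1.084, -2.948, 0.001]
contact_force: [0.1, 0.4, -0.6]
opening: 0.0396
grip_force: 30.4
```

```bash
python3 p.py .5605 .232 .0518 49.7
```

```text
t 24.45 pos [0.5598 0.2311 0.0978] phi 49.64 zax [-5.e-04 -3.e-04 -1.e+00] open 0.0396 grip 30.4 F [ 0.1  0.4 -0.6] q6 -0.60
cur axes [1.000e-03 2.900e-02 1.151e+00] | after turn [0.002 0.029 1.151] turn -0.008
```

>>> {"fn": "drive_tool", "kwargs": {"steps": [{"translation": [0, 0, 0.4], "angular": [0, 0, 0], "gripper": 0.3}, {"translation": [0, 0, 0.4], "angular": [0, 0, 0], "gripper": 0.3}, {"translation": [0, 0, 0.2], "angular": [0, 0, 0], "gripper": 0.3}, {"translation": [0, 0, 0.1], "angular": [0, 0, 0], "gripper": 0.3}, {"translation": [0, 0, 0], "angular": [0, 0, 0], "gripper": 0.3}, {"translation": [0, 0, 0], "angular": [0, 0, 0], "gripper": 0.3}]}}

```text
t: 25.2
tool_pos: [0.5599, 0.2321, 0.0547]
tool_rot: [1.082, 2.949, 0.001]
contact_force: [-0.3, 0.0, -0.6]
opening: 0.0394
grip_force: 30.4
```

```bash
python3 p.py .5605 .232 .0518 49.7
```

```text
t 25.20 pos [0.5599 0.2321 0.0547] phi 49.71 zax [ 1.1e-03  3.0e-04 -1.0e+00] open 0.0394 grip 30.4 F [-0.3  0.  -0.6] q6 -0.60
cur axes [-0.012  0.009  0.074] | after turn [-0.012  0.009  0.074] turn 0.002
```

>>> {"fn": "drive_tool", "kwargs": {"steps": [{"translation": [0, 0, 0.08], "angular": [0, 0, 0], "gripper": 0.3}, {"translation": [0, 0, 0], "angular": [0, 0, 0], "gripper": 0.3}, {"translation": [0, 0, 0], "angular": [0, 0, 0], "gripper": 0.65}, {"translation": [0, 0, 0], "angular": [0, 0, 0], "gripper": 0.7}, {"translation": [0, 0, -0.5], "angular": [0, 0, 0], "gripper": 0.7}, {"translation": [0, 0, -1], "angular": [0, 0, 0], "gripper": 1}, {"translation": [0, 0, -1], "angular": [0, 0, -0.8], "gripper": 1}, {"translation": [0, 0, 0], "angular": [0, 0, -0.8], "gripper": 1}]}}

```text
t: 26.2
tool_pos: [0.5627, 0.2328, 0.158]
tool_rot: [0.739, 3.044, 0.008]
contact_force: [0.2, 0.4, -0.7]
opening: 0.0855
grip_force: 0.0
```

>>> {"fn": "drive_tool", "kwargs": {"steps": [{"translation": [0, 0, 0], "angular": [0, 0, -0.8], "gripper": 1}, {"translation": [0, 0, 0], "angular": [0, 0, 0], "gripper": 1}]}}

```text
t: 26.45
tool_pos: [0.5599, 0.232, 0.1526]
tool_rot: [0.577, 3.086, 0.001]
contact_force: [1.2, 0.3, 0.0]
opening: 0.0854
grip_force: 0.0
```

```bash
python3 p.py .554 -.019 .14 69
```

```text
t 26.45 pos [0.5599 0.232  0.1526] phi 68.84 zax [ 1.9e-03  5.0e-04 -1.0e+00] open 0.0854 grip 0.0 F [1.2 0.3 0. ] q6 -0.93
cur axes [-2.128 -5.905  0.31 ] | after turn [-2.112 -5.911  0.314] turn -0.02
```

>>> {"fn": "drive_tool", "kwargs": {"steps": [{"translation": [-0.3, -0.84, 0], "angular": [0, 0, 0], "gripper": 1}, {"translation": [-0.3, -0.85, 0], "angular": [0, 0, 0], "gripper": 1}, {"translation": [-0.3, -0.84, 0], "angular": [0, 0, 0], "gripper": 1}, {"translation": [-0.3, -0.84, 0], "angular": [0, 0, 0], "gripper": 1}, {"translation": [-0.3, -0.84, 0], "angular": [0, 0, 0], "gripper": 1}, {"translation": [-0.3, -0.85, 0], "angular": [0, 0, 0], "gripper": 1}, {"translation": [-0.31, -0.84, 0], "angular": [0, 0, 0], "gripper": 1}, {"translation": [0, 0, 0], "angular": [0, 0, 0], "gripper": 1}]}}

```text
t: 27.45
tool_pos: [0.5534, -0.0206, 0.1517]
tool_rot: [0.583, 3.086, -0.0]
contact_force: [1.2, -0.3, -0.3]
opening: 0.0853
grip_force: 0.0
```

>>> {"fn": "drive_tool", "kwargs": {"steps": [{"translation": [0, 0, 0], "angular": [0, 0, 0], "gripper": 1}]}}

```text
t: 27.58
tool_pos: [0.5533, -0.0184, 0.1513]
tool_rot: [0.577, 3.088, 0.001]
contact_force: [-0.8, 0.2, -0.7]
opening: 0.0856
grip_force: 0.0
```

```bash
python3 p.py .554 -.019 .032 69
```

```text
t 27.57 pos [ 0.5533 -0.0184  0.1513] phi 68.84 zax [ 4.e-04  4.e-04 -1.e+00] open 0.0856 grip 0.0 F [-0.8  0.2 -0.7] q6 -1.37
cur axes [-0.02  -0.009  2.982] | after turn [-0.021 -0.008  2.982] turn -0.02
```

>>> {"fn": "drive_tool", "kwargs": {"steps": [{"translation": [-0.02, 0, 0.8], "angular": [0, 0, 0], "gripper": 1}, {"translation": [0, 0, 0.8], "angular": [0, 0, 0], "gripper": 1}, {"translation": [0, 0, 0.7], "angular": [0, 0, 0], "gripper": 1}, {"translation": [0, 0, 0.4], "angular": [0, 0, 0], "gripper": 1}, {"translation": [0, 0, 0.2], "angular": [0, 0, 0], "gripper": 1}, {"translation": [0, 0, 0], "angular": [0, 0, 0], "gripper": 1}, {"translation": [0, 0, 0], "angular": [0, 0, 0], "gripper": 1}]}}

```text
t: 28.45
tool_pos: [0.555, -0.019, 0.0362]
tool_rot: [0.574, 3.086, 0.0]
contact_force: [-0.0, 0.4, -0.8]
opening: 0.0853
grip_force: 0.0
```

```bash
python3 p.py .554 -.019 .032 69
```

```text
t 28.45 pos [ 0.555  -0.019   0.0362] phi 68.91 zax [ 2.2e-03 -3.0e-04 -1.0e+00] open 0.0853 grip 0.0 F [-0.   0.4 -0.8] q6 -1.37
cur axes [ 0.024 -0.008  0.104] | after turn [ 0.024 -0.008  0.104] turn -0.011
```

>>> {"fn": "drive_tool", "kwargs": {"steps": [{"translation": [0.02, 0, 0.1], "angular": [0, 0, 0], "gripper": 1}, {"translation": [0, 0, 0], "angular": [0, 0, 0], "gripper": 0.3}, {"translation": [0, 0, 0], "angular": [0, 0, 0], "gripper": 0.3}, {"translation": [0, 0, 0], "angular": [0, 0, 0], "gripper": 0.3}, {"translation": [0, 0, 0], "angular": [0, 0, 0], "gripper": 0.3}, {"translation": [0, 0, 0], "angular": [0, 0, 0], "gripper": 0.3}]}}

```text
t: 29.2
tool_pos: [0.5535, -0.0188, 0.0312]
tool_rot: [0.575, 3.088, -0.0]
contact_force: [-0.2, -0.6, 2.0]
opening: 0.0393
grip_force: 30.5
```

```bash
python3 p.py .5595 -.21 .08 69
```

```text
t 29.20 pos [ 0.5535 -0.0188  0.0312] phi 68.91 zax [ 4.e-04 -3.e-04 -1.e+00] open 0.0393 grip 30.5 F [-0.2 -0.6  2. ] q6 -1.37
cur axes [-1.861 -4.405 -1.219] | after turn [-1.853 -4.408 -1.221] turn -0.011
```

>>> {"fn": "drive_tool", "kwargs": {"steps": [{"translation": [0, 0, -0.4], "angular": [0, 0, 0], "gripper": 0.3}, {"translation": [0, 0, -0.6], "angular": [0, 0, 0], "gripper": 0.3}, {"translation": [-0.31, -0.74, 0], "angular": [0, 0, 0], "gripper": 0.3}, {"translation": [-0.31, -0.74, 0], "angular": [0, 0, 0], "gripper": 0.3}, {"translation": [-0.31, -0.73, 0], "angular": [0, 0, 0], "gripper": 0.3}, {"translation": [-0.31, -0.73, 0], "angular": [0, 0, 0], "gripper": 0.3}, {"translation": [-0.31, -0.73, 0], "angular": [0, 0, 0], "gripper": 0.3}, {"translation": [-0.31, -0.73, 0], "angular": [0, 0, 0], "gripper": 0.3}]}}

```text
t: 30.2
tool_pos: [0.5595, -0.2106, 0.0718]
tool_rot: [0.575, 3.088, 0.0]
contact_force: [0.2, -1.3, -1.1]
opening: 0.0389
grip_force: 30.4
```

>>> {"fn": "drive_tool", "kwargs": {"steps": [{"translation": [0, 0, 0], "angular": [0, 0, 0], "gripper": 0.3}, {"translation": [0, 0, 0], "angular": [0, 0, 0], "gripper": 0.3}]}}

```text
t: 30.45
tool_pos: [0.5593, -0.2092, 0.0712]
tool_rot: [-0.575, -3.088, -0.001]
contact_force: [-0.3, 0.7, -1.9]
opening: 0.0391
grip_force: 30.5
```

```bash
python3 p.py .5595 -.21 .037 69
```

```text
t 30.45 pos [ 0.5593 -0.2092  0.0712] phi 68.90 zax [-0.e+00  6.e-04 -1.e+00] open 0.0391 grip 30.5 F [-0.3  0.7 -1.9] q6 -1.69
cur axes [-0.013 -0.018  0.854] | after turn [-0.013 -0.017  0.854] turn -0.012
```

>>> {"fn": "drive_tool", "kwargs": {"steps": [{"translation": [-0.01, -0.02, 0.4], "angular": [0, 0, 0], "gripper": 0.3}, {"translation": [0, 0, 0.3], "angular": [0, 0, 0], "gripper": 0.3}, {"translation": [0, 0, 0.13], "angular": [0, 0, 0], "gripper": 0.3}, {"translation": [0, 0, 0], "angular": [0, 0, 0], "gripper": 0.3}, {"translation": [0, 0, 0], "angular": [0, 0, 0], "gripper": 0.3}]}}

```text
t: 31.08
tool_pos: [0.5594, -0.2104, 0.0375]
tool_rot: [-0.575, -3.089, -0.0]
contact_force: [-0.6, -0.1, -0.1]
opening: 0.039
grip_force: 30.6
```

```bash
python3 p.py .5595 -.21 .0365 69
```

```text
t 31.07 pos [ 0.5594 -0.2104  0.0375] phi 68.92 zax [-1.e-04  0.e+00 -1.e+00] open 0.0390 grip 30.6 F [-0.6 -0.1 -0.1] q6 -1.69
cur axes [0.002 0.011 0.025] | after turn [0.002 0.011 0.025] turn -0.01
```

Lower the last millimetre, release, lift, and move back out of the view.

>>> {"fn": "drive_tool", "kwargs": {"steps": [{"translation": [0, 0, 0.03], "angular": [0, 0, 0], "gripper": 0.3}, {"translation": [0, 0, 0], "angular": [0, 0, 0], "gripper": 0.6}, {"translation": [0, 0, 0], "angular": [0, 0, 0], "gripper": 0.75}, {"translation": [0, 0, -0.5], "angular": [0, 0, 0], "gripper": 0.75}, {"translation": [0, 0, -1], "angular": [0, 0, 0], "gripper": 0.75}, {"translation": [0, 0, -1], "angular": [0, 0, 0], "gripper": 0.75}, {"translation": [0, 0, -1], "angular": [0, 0, 0], "gripper": 0.75}, {"translation": [0, 0, 0], "angular": [0, 0, 0], "gripper": 0.75}]}}

```text
t: 32.08
tool_pos: [0.5623, -0.212, 0.1835]
tool_rot: [0.573, 3.078, -0.005]
contact_force: [0.3, 0.2, 0.1]
opening: 0.0643
grip_force: 0.0
```

>>> {"fn": "drive_tool", "kwargs": {"steps": [{"translation": [0.95, 0.3, 0], "angular": [0, 0, 0], "gripper": 1}, {"translation": [0.95, 0.3, 0], "angular": [0, 0, 0], "gripper": 1}, {"translation": [0.95, 0.3, 0], "angular": [0, 0, 0], "gripper": 1}, {"translation": [0.95, 0.3, 0], "angular": [0, 0, 0], "gripper": 1}, {"translation": [0, 0, 0], "angular": [0, 0, 0], "gripper": 1}, {"translation": [0, 0, 0], "angular": [0, 0, 0], "gripper": 1}]}}

```text
t: 32.83
tool_pos: [0.4353, -0.1113, 0.1769]
tool_rot: [0.575, 3.087, -0.001]
contact_force: [0.6, -0.1, 0.0]
opening: 0.0852
grip_force: 0.0
```

```bash
python3 - <<'E'
from h import *
for cam in("top","scene"):
    d=grab(cam,f"pics/{cam}9.png");C=cloud(d); print(cam)
    for n,(x,y),h in(("box",(.56,.233),.036),("blue",(.4995,.2847),.054),("yellow",(.6215,.181),.054),("red",(.56,.232),.086),("glue",(.5595,-.21),.105),("glue",(.5595,-.21),.07),("green",(.6506,-.2455),.05)):
        m=((C[...,2]>h-.008)&(C[...,2]<h+.008)&(abs(C[...,0]-x)<.035)&(abs(C[...,1]-y)<.035)); p=C[m]
        if len(p)>5: print(n,len(p),np.median(p[:,2]).round(4),cv2.minAreaRect(p[:,:2].astype(np.float32)))
E
```

```text
top
box 270 0.0362 ((0.5589088797569275, 0.23162975907325745), (0.05915149301290512, 0.060025665909051895), 49.99160385131836)
blue 206 0.054 ((0.49535784125328064, 0.28531768918037415), (0.0373908169567585, 0.03855395317077637), 0.08718456327915192)
yellow 201 0.0542 ((0.6195948719978333, 0.18016357719898224), (0.03863384202122688, 0.03774457797408104), 3.658473014831543)
red 214 0.0862 ((0.5576692223548889, 0.2320101112127304), (0.03728647902607918, 0.03922789543867111), 88.78890228271484)
glue 60 0.1053 ((0.5595744252204895, -0.21078090369701385), (0.01892869919538498, 0.01685626432299614), 86.89987182617188)
glue 102 0.0714 ((0.558758556842804, -0.20884306728839874), (0.03867243602871895, 0.03415969759225845), 27.509990692138672)
green 203 0.0497 ((0.6496805548667908, -0.2457052320241928), (0.0386258140206337, 0.038730837404727936), 83.88251495361328)
scene
box 214 0.036 ((0.561138927936554, 0.23218591511249542), (0.06048780679702759, 0.061948951333761215), 49.46320724487305)
blue 138 0.0541 ((0.49725574254989624, 0.28735169768333435), (0.03822807967662811, 0.03990370035171509), 44.42013168334961)
yellow 159 0.0538 ((0.6232172250747681, 0.18101122975349426), (0.03779831528663635, 0.037199266254901886), 86.29473114013672)
red 156 0.0858 ((0.5593567490577698, 0.23233073949813843), (0.03824590891599655, 0.038167472928762436), 36.55333709716797)
glue 46 0.1042 ((0.5620958805084229, -0.20983098447322845), (0.017639951780438423, 0.01803608052432537), 3.345036029815674)
glue 87 0.0704 ((0.5664776563644409, -0.20922090113162994), (0.027949359267950058, 0.0371566005051136), 15.390497207641602)
green 167 0.0499 ((0.651636004447937, -0.24589142203330994), (0.03832881152629852, 0.03818107023835182), 11.573948860168457)
```

View pics/top9.png

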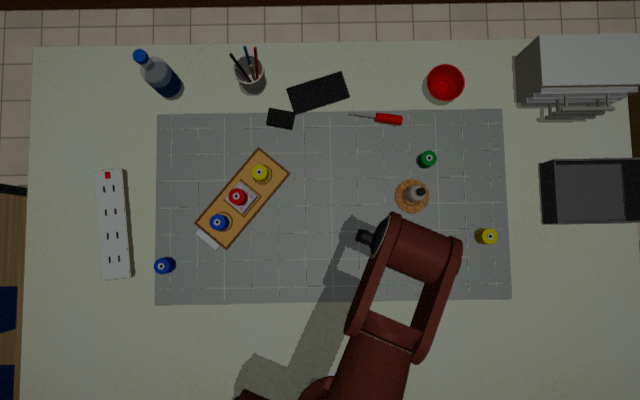

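View pics/scene9.png

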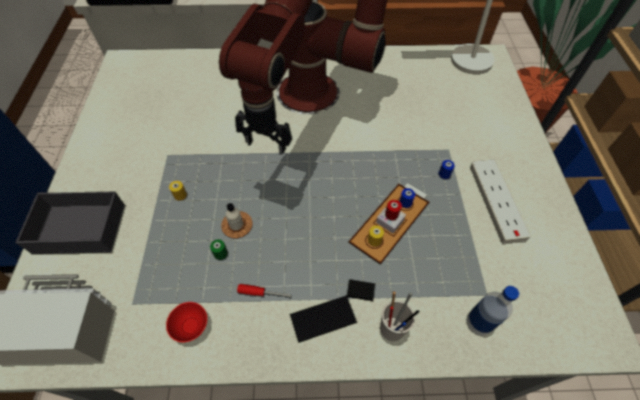

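Everything is in place. In the top view, blue is at (219,222) at the handle end, red is on the box at (238,197), yellow is at (261,173), and glue is on the coaster at (413,196). Green at (428,159) hasn't moved. All measured errors are about 4 mm or less, and the arm is clear, so I'm handing in.

```bash
python3 -c "
from station import ctrl
print(ctrl.finish_job())"
```

```text
the job is handed in; nothing more can be done
None
```

I've handed the job in, but no verdict came back: the last camera check showed all five items upright and within about 4 mm of their places, the green spool unmoved and the gripper clear, at about 33 s of the 128 s limit.

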